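# Lengthen a telescoping roller stand by one hole and lay the mill roller in it

### The arm

A 6-joint arm with a two-finger parallel gripper is mounted at the origin on the work surface. World frame = base frame: x ahead of the robot, y to its left, z up, the work surface at z = 0. Lengths are in m, angles in rad, forces in N, time in s.
With the tool pointing down it reaches from about 0.35 to 0.975 m from the base axis. Payload 7.1 kg.
Tool frame: the origin (TCP) lies midway between the tips of the shut fingers; the grasp point (between the pads) lies 19 mm behind it; z points along the fingers, x is the direction in which the jaws open and shut, and the axes are right-handed (so a half turn about z gives the same grasp; the last joint's range is limited). The gripper opens to 88 mm and grips with 3 to 60 N. Pads are 20 mm wide; open, the fingers measure 115 mm over their backs; the gripper's body (75 mm by 178 mm) begins 61 mm behind the grasp point.
Start: joints at [-1.199, 0.423, 1.63, -0, 1.089, -0.019], TCP at [0.238, -0.578, 0.199] pointing down, gripper open.
Joint ranges: [-3, 3], [-0.9, 2.11], [0.09, 2.58], [-1.31, 4.45], [0.11, 2.69], [-2.54, 2.54]. Speed limits (rad/s): [2.39, 2.39, 3.01, 3.14, 3.14, 3.14].

### API

Orientations are given as a unit quaternion [w, x, y, z].
In Python, from station import move_pose, movel, movej, command_gripper, wait, inverse_kinematics, read_camera, camera_info, MotionError, job_done, get_time, get_joint_pos, get_qvel, get_effort, get_tcp_pos, get_ee_rot, get_ft_force, get_ft_torque, get_grip_width gives the robot as it stands. Calls block until the motion is done:
- move_pose(position, orientation): joint-space move of the TCP to a pose.
- movel(position, frame=None, v=0.15, until_force=None): straight line of the TCP; frame=None keeps the orientation; v is the mean speed in m/s. With until_force (N) it stops when the force on the tool has changed by that much, and returns True; else False.
- movej(angles): joint-space move.
- command_gripper(opening): opening from 0.0 (shut) to 1.0 (fully open); the grip force is fixed at half the most; returns when the fingers have stopped.
- wait(seconds).
- inverse_kinematics(position, orientation): joint angles nearest the present ones, or None.
- read_camera(name): name is "side" or "top" or "wrist"; returns the picture (480x640x3 uint8, red, green, blue); there is no depth.
- camera_info(name): a dict with "intrinsics" (3x3 intrinsics, pixels), "T" (4x4, takes a point from camera to world coordinates); the wrist camera has in their place "tool_from_camera" (4x4, takes a point from camera to tool coordinates, whose origin is the TCP and whose axes are the tool frame's). Camera axes: x right, y up, looking along -z (the intrinsics and any distortion apply to the point x, -y, -z); pixel columns grow to the right and rows downward; lengths in m; the calibration is good to about 2 mm. A picture is of the moment at which its call begins: read the wrist's pose just before it. camera_info takes no time and is no camera call.
A pose or a line that the arm cannot do raises MotionError and nothing moves.
- job_done(): hands the job in, once; it reports no verdict.
Readings, each from a call of its own:
- get_time(): time.
- get_joint_pos(): joint angles.
- get_qvel(): joint speeds.
- get_effort(): joint torques, N m.
- get_tcp_pos(): TCP position.
- get_ee_rot(): TCP orientation.
- get_ft_force(): force on the tool from outside, world axes, zero at the start.
- get_ft_torque(): the same for the moment, N m.
- get_grip_width(): opening from 0.0 (shut) to 1.0 (fully open).
Only numpy, scipy, OpenCV 4.12 (cv2) and the standard library are available. Lean on these libraries where they do the work, as an engineer would, in place of code of your own. Each camera call takes 0.05 s, during which the arm holds its last target.

### The job

The roller stand is one hole too short for the mill roller: press in its red sprung button, slide the sleeve out (away from the bolted-down post) until the button pops through the next hole by itself, without ramming the sleeve against the button, and let go. Then take the roller out of its wooden rack and lay it gently in the two brass vees of the stand, resting on its two thin copper-coloured ends, and let go. Leave everything else on the bench where it is.

Things in the scene. Friction and masses are not known exactly. Their poses are not given: they have to be found in the camera images.
- stand: telescoping roller stand. Origin on the bench straight below the button; x runs along the horizontal tube (axis 55 mm up) towards its sliding end, z up; the button sticks out on the -y side. Its post (at x = -145 mm, 8 mm thick, grey foot 70 x 90 x 8 mm) is bolted down. Two brass vees face up, one on the post, one on the sleeve's end
- sleeve: outer aluminium square tube, 30 x 30 mm, 180 mm long, top 70 mm up, with end plate and vee; slides along the stand's x with 2 to 3 N. Origin as the stand's at the start. Square 15 mm holes in its -y face: one holding the button at the start, a wrong one 28 mm towards the far end, and the next one 46 to 74 mm (uneven, not known) towards the post: travel is +46 to +74 mm
- mast: dark inner square bar, 20 x 20 mm, on the post inside the sleeve, carrying the button; its mounting gives about 1 mm along x per 6 N, up to 4 mm. Origin as the stand's
- button (a joint): sprung red button in the mast, in m: 0 fully out (through a hole; the sleeve is then locked both ways), grows as pressed: 0.007 when level with the sleeve's face, 0.009 when trapped under the sleeve's wall between holes. Spring 1 N when out, 3.3 N when trapped
- button_tip (a point): tip of the red button: dome 12 mm across, at the start 7 mm proud of the sleeve's -y face, 22 mm from the tube's axis, 55 mm up; stays put as the sleeve slides. Squeezed level between a finger and the sleeve's back, it dives under the wall when the sleeve is pulled with some 4 to 10 N, and after 10 mm of travel stays trapped by itself
- near_vee (a point): where a roller end's axis lies in the fixed post's vee: 105 mm above the bench, over the tube's axis, 145 mm from the button. Each vee is 8 mm thick along x, opens 90 degrees, 37 mm wide at its upper edges, 115 mm above the bench
- far_vee (a point): where the other roller end's axis lies in the sleeve's vee, 105 mm above the bench; moves with the sleeve. At the start 210 mm from near_vee along the stand's x
- roller: steel mill roller, 0.75 kg: barrel 22 mm across, 235 mm long, and at each end a copper-coloured journal 12 mm across, 50 mm long. Origin at its middle on its axis, x along it; either way round is good. It starts level in the rack, axis 45 mm up. The barrel must go between the vee plates: 202 mm apart until the stand is lengthened, then 248 to 276 mm
- rack: wooden rack of the roller, fixed: board 300 x 60 x 12 mm with two notched blocks 275 mm apart under the roller's ends, up to 55 mm high; origin on the bench below its middle, x along the roller; the barrel is free from both sides and from above
- file: hand file, 210 mm long, round wooden handle and flat dark blade; a bystander to be left alone; origin on its underside
- band: plain steel finger ring, 24 mm across, 10 mm high, standing flat; a bystander to be left alone; origin on its underside
- wide_band: wide brass finger ring, 25 mm across, 18 mm high, standing flat; a bystander to be left alone; origin on its underside
- wheel: grey polishing wheel, 48 mm across and 14 mm thick, lying flat, with a thin 45 mm steel spindle pointing up; a bystander to be left alone; origin on its underside
- hammer: small hammer, 220 mm long, lying on the bench; a bystander to be left alone; origin on its underside
- jar: amber glass jar, 56 mm across, 70 mm high, steel cap; a bystander to be left alone; origin on its underside
- dish: shallow white bowl, 90 mm across, 30 mm high; a bystander to be left alone; origin on its underside

How it is judged:
On the way, in this order (a step that is already met when the one before it is completed fails the run):
1. the button is pressed in and the sleeve has begun to slide out (value of joint button above 0.005 m and x of far_vee in the frame of stand above 0.069 m and distance of roller from where it was at the start of the episode below 0.03 m), for 0.05 s.
2. the button has popped through the next hole and the sleeve is let go, the roller still in its rack (x of far_vee in the frame of stand between 0.105 and 0.145 m and value of joint button below 0.0025 m and contact force between the fingers and sleeve below 0.5 N and distance of roller from where it was at the start of the episode below 0.03 m), for 0.2 s.
At the end, for the whole second after the job is handed in: Button out (below 2.5 mm) through the next hole: the sleeve's vee 105 to 145 mm from the stand's origin. Roller at rest in both vees, off the rack: its middle 100 to 111 mm above the bench, within 5 mm of the tube's axis sideways, its axis within 0.05 rad of the tube's (x of far_vee in the frame of stand between 0.105 and 0.145 m and value of joint button below 0.0025 m and z of roller in the frame of stand between 0.1 and 0.111 m and y of roller in the frame of stand between -0.005 and 0.005 m and angle between the x axis of roller and the x axis of stand, either way round below 0.05 rad and contact force between roller and stand above 2 N and contact force between roller and rack below 0.1 N and linear speed of roller below 0.02 m/s); the robot touches nothing.
It fails at once if the sleeve is rammed against the button (over 12 N between them) (contact force between mast and sleeve above 12 N).
It fails at once if the roller is dropped or pressed on the stand (over 60 N) (contact force between roller and stand above 60 N).
It fails at once if a bystander is moved by more than 30 mm (distance of any of file, band, wide_band, wheel, hammer, jar, dish from where it was at the start of the episode above 0.03 m).
It also fails if it takes over 58 s, if anything falls off the work surface, if the arm or the gripper's body presses on something with over 40 N, if the wrist force passes 120 N, or if a joint passes its speed limit or range.

## Working session

There is one attempt and no reset: what is moved stays moved. The work goes in short steps, each a Python script; the robot and the scene stay as the last script left them, time stands still between calls to the robot, and variables do not carry over. Pictures are saved under pics/ and viewed, and the job is handed in when it is done.

```bash
ls; mkdir -p pics; python3 - <<'E'
from station import *
import cv2
for n in ("top","side","wrist"):
    im=read_camera(n); cv2.imwrite(f"pics/{n}0.png",im[:,:,::-1])
    print(n,camera_info(n))
print(get_time(),get_ee_rot(),get_tcp_pos())
E
```

```text
pics
top {'intrinsics': array([[513.63949761,   0.        , 324.86100031],
       [  0.        , 513.63949761, 245.28688906],
       [  0.        ,   0.        ,   1.        ]]), 'T': array([[ 0.01492135,  0.99902847, -0.04146642,  0.55140997],
       [-0.9998205 ,  0.01539175,  0.01104822,  0.0287805 ],
       [ 0.01167572,  0.04129413,  0.99907881,  1.08600942],
       [ 0.        ,  0.        ,  0.        ,  1.        ]])}
side {'intrinsics': array([[545.26135183,   0.        , 323.15477778],
       [  0.        , 545.26135183, 236.4226254 ],
       [  0.        ,   0.        ,   1.        ]]), 'T': array([[ 0.98655072,  0.10037488, -0.12900605,  0.47051623],
       [-0.16316498,  0.65177449, -0.74065322, -0.72787176],
       [ 0.00973987,  0.75174124,  0.65938626,  0.73738239],
       [ 0.        ,  0.        ,  0.        ,  1.        ]])}
wrist {'intrinsics': array([[378.80544927,   0.        , 319.05966227],
       [  0.        , 378.80544927, 239.6479818 ],
       [  0.        ,   0.        ,   1.        ]]), 'tool_from_camera': array([[ 9.99999890e-01, -4.06402634e-04, -2.34765933e-04,
         1.21502167e-04],
       [-4.57989870e-04, -9.54300013e-01, -2.98849922e-01,
        -8.20686675e-02],
       [-1.02583738e-04,  2.98849997e-01, -9.54300094e-01,
        -1.86082307e-01],
       [ 0.00000000e+00,  0.00000000e+00,  0.00000000e+00,
         1.00000000e+00]])}
0.15 [-3.21647477e-04  8.30927460e-01 -5.56380480e-01 -4.63252715e-04] [ 0.23791883 -0.57747213  0.19860543]
```

View pics/top0.png

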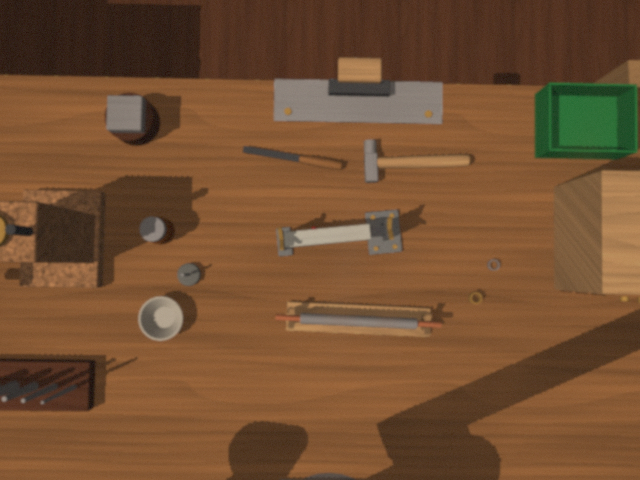

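View pics/side0.png

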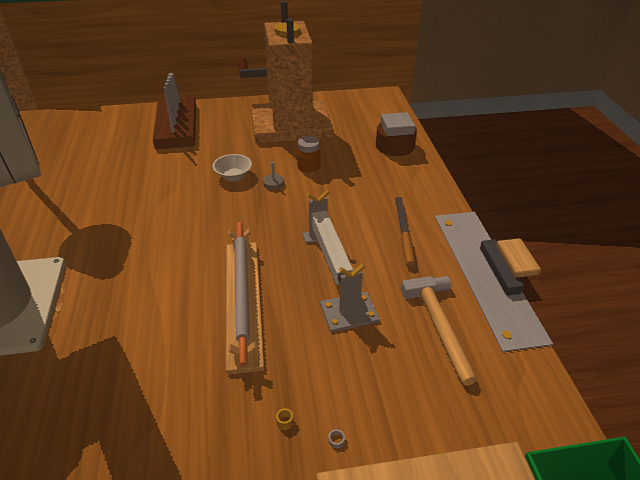

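Top view: the stand runs left–right at about (278–402, 235), post on the right (−y) and sliding end on the left (+y). The button is therefore on the far (+x) side. The roller is below it at about (360, 322). First I'll get rough positions from the colour masks.

```bash
cat > h.py <<'E'
from station import *
import numpy as np, cv2
from scipy.spatial.transform import Rotation as R
def Twrist():
    p=get_tcp_pos(); q=np.array(get_ee_rot()); T=np.eye(4)
    T[:3,:3]=R.from_quat(q[[1,2,3,0]]).as_matrix(); T[:3,3]=p
    return T
def shot(name,fn):
    ci=camera_info(name)
    T=ci["T"] if name!="wrist" else Twrist()@ci["tool_from_camera"]
    im=read_camera(name)[:,:,::-1].copy(); cv2.imwrite("pics/"+fn+".png",im)
    np.savez("pics/"+fn+".npz",T=T,K=ci["intrinsics"])
    return im,T,ci["intrinsics"]
def ray(uv,T,K):
    uv=np.atleast_2d(uv).astype(float)
    d=np.c_[(uv[:,0]-K[0,2])/K[0,0],-(uv[:,1]-K[1,2])/K[1,1],-np.ones(len(uv))]
    return T[:3,3],d@T[:3,:3].T
def onz(uv,T,K,z):
    o,d=ray(uv,T,K); return o+d*((z-o[2])/d[:,2])[:,None]
def proj(P,T,K):
    p=(np.atleast_2d(P)-T[:3,3])@T[:3,:3]
    return np.c_[K[0,0]*p[:,0]/-p[:,2]+K[0,2],-K[1,1]*p[:,1]/-p[:,2]+K[1,2]]
def quat(xdir):   # tool down, tool x along yaw (rad) in world
    x=np.array([np.cos(xdir),np.sin(xdir),0]); z=np.array([0,0,-1.]); y=np.cross(z,x)
    q=R.from_matrix(np.c_[x,y,z]).as_quat(); return q[[3,0,1,2]]
E
python3 - <<'E'
from h import *
im=cv2.imread("pics/top0.png"); ci=camera_info("top"); T,K=ci["T"],ci["intrinsics"]
hsv=cv2.cvtColor(im,cv2.COLOR_BGR2HSV)
roi=np.zeros(im.shape[:2],np.uint8); roi[205:265,265:415]=1
m=((hsv[...,1]<70)&(hsv[...,2]>140)).astype(np.uint8)*roi
n,l,s,c=cv2.connectedComponentsWithStats(m); i=1+np.argmax(s[1:,4]); ys,xs=np.where(l==i)
r=cv2.minAreaRect(np.c_[xs,ys].astype(np.float32)); print("sleeve",s[i],r)
print(onz(cv2.boxPoints(r),T,K,.07),onz(r[0],T,K,.07))
roi[:]=0; roi[300:345,270:450]=1
m=((hsv[...,1]<90)&(hsv[...,2]>70)).astype(np.uint8)*roi
n,l,s,c=cv2.connectedComponentsWithStats(m); i=1+np.argmax(s[1:,4]); ys,xs=np.where(l==i)
r=cv2.minAreaRect(np.c_[xs,ys].astype(np.float32)); print("barrel",s[i],r)
print(onz(cv2.boxPoints(r),T,K,.05),onz(r[0],T,K,.05))
E
```

```text
sleeve [ 293  224   78   23 1135] ((330.9337158203125, 234.95936584472656), (15.587897300720215, 77.41056060791016), 84.64418029785156)
[[ 0.62125745  0.08371132  0.07      ]
 [ 0.63803537 -0.06892658  0.07      ]
 [ 0.60722833 -0.07216582  0.07      ]
 [ 0.59054267  0.08029422  0.07      ]] [[0.61424682 0.00581641 0.07      ]]
barrel [ 300  313  118   16 1242] ((358.4785461425781, 320.4513854980469), (117.43836975097656, 10.844854354858398), 2.726310968399048)
[[ 0.43753574  0.06570825  0.05      ]
 [ 0.4591701   0.0650403   0.05      ]
 [ 0.45126223 -0.1709524   0.05      ]
 [ 0.42958703 -0.17007545  0.05      ]] [[ 0.4443884  -0.05243946  0.05      ]]
```

```bash
python3 - <<'E'
from h import *
q=quat(np.radians(6.2)); print(q, inverse_kinematics([.57,.03,.2],q), inverse_kinematics([.57,.03,.2],quat(np.radians(186.2))))
move_pose([.56,.03,.22],q)
shot("wrist","w1"); print(get_time(),get_tcp_pos(),get_joint_pos(), get_ft_force())
E
```

```text
[0.         0.99853667 0.05407881 0.        ] [ 3.17332139e-02  3.43133648e-01  1.75116471e+00 -4.44089210e-16
  1.04729430e+00 -7.64771997e-02] None
2.6417 [0.5601041  0.02922508 0.21998354] [ 3.09745572e-02  3.05176247e-01  1.75502381e+00 -1.19520629e-04
  1.08137970e+00 -7.58581027e-02] [-0.14199939 -0.4641408  -0.28727681]
```

View pics/w1.png

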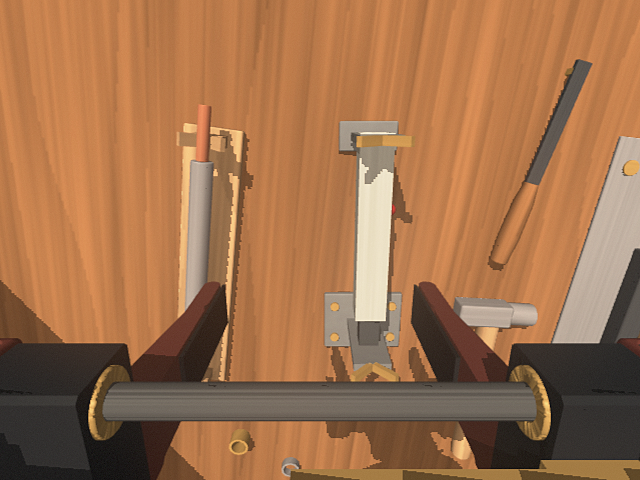

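The wrist view shows the stand almost vertical: far vee at (386, 141), sleeve top x≈357–393, near vee at (375, 370), and the red button at (394, 209) on the +x side. Next I'll measure these.

```bash
python3 - <<'E'
from h import *
im=cv2.imread("pics/w1.png"); d=np.load("pics/w1.npz"); T,K=d["T"],d["K"]
hsv=cv2.cvtColor(im,cv2.COLOR_BGR2HSV)
b,g,r=[im[...,i].astype(int) for i in range(3)]
red=(r>120)&(g<60)&(b<60); red[:, :370]=0; red[:,420:]=0; red[:180]=0; red[240:]=0
ys,xs=np.where(red); print("red",len(xs),xs.min(),xs.max(),ys.min(),ys.max(),onz([[xs.mean(),ys.mean()]],T,K,.055))
# sleeve top edges
m=(hsv[...,1]<60)&(hsv[...,2]>200); m[:185]=0;m[320:]=0;m[:,:345]=0;m[:,405:]=0
L=[];Rr=[]
for y in range(190,315):
    x=np.where(m[y])[0]
    if len(x)>20: L.append((x.min()-.5,y));Rr.append((x.max()+.5,y))
def line(P):
    v=cv2.fitLine(np.float32(P[:,:2]),cv2.DIST_HUBER,0,.01,.01).ravel(); v=v*np.sign(v[1]) if 0 else v
    dd=v[:2]*np.sign(v[1]); return v[2:],dd
res=[]
for P in (L,Rr):
    c,dd=line(onz(P,T,K,.07)); print("edge",c,dd,np.degrees(np.arctan2(dd[1],dd[0]))); res.append((c,dd))
ym=0.02
xs_=[c[0]+dd[0]/dd[1]*(ym-c[1]) for c,dd in res]; print("x at y=.02",xs_,np.mean(xs_),"width",abs(np.diff(xs_))*np.cos(np.radians(6)))
# gold vees
gold=((hsv[...,0]>12)&(hsv[...,0]<28)&(hsv[...,1]>150)&(r>120)).astype(np.uint8)
cv2.imwrite("pics/crop1.png",cv2.resize(im[100:400,320:420],None,fx=2,fy=2,interpolation=cv2.INTER_NEAREST))
cv2.imwrite("pics/crop2.png",cv2.resize(im[100:330,160:260],None,fx=2.5,fy=2.5,interpolation=cv2.INTER_NEAREST))
E
```

```text
red 13 392 394 205 213 [[0.62880307 0.03844055 0.055     ]]
edge [ 0.5988218  -0.00308032] [-0.11145118  0.9937699 ] 96.39897
edge [6.286199e-01 1.354538e-04] [-0.11154228  0.9937597 ] 96.40422
x at y=.02 [np.float32(0.59623337), np.float32(0.6263903)] 0.6113118 width [0.02999171]
```

View pics/crop1.png

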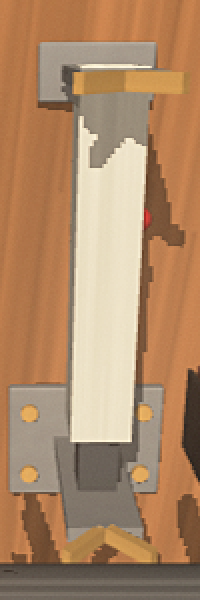

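View pics/crop2.png

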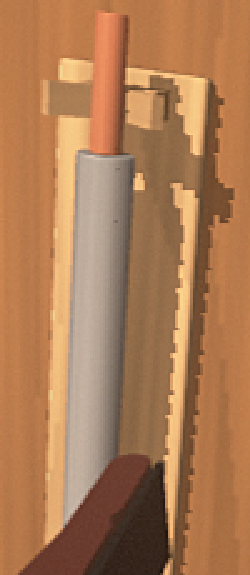

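Measured sleeve width is 29.99 mm (30 expected), the axis is at 96.4° and the button is at y≈0.037. I'll descend over the tube and touch off the sleeve's back face gently, which locates the centre more accurately than the 2 mm calibration.

```bash
python3 - <<'E'
from h import *
d=np.load("pics/w1.npz"); T,K=d["T"],d["K"]
P=onz([[372,320.5]],T,K,.07)[0]; a=np.radians(96.4); u=np.array([np.cos(a),np.sin(a)]); n=np.array([u[1],-u[0]])
ax=np.array([.6113,.02]); but=ax+u*((np.array([.6288,.0384])-ax)@u)
print("button axis pt",but,"sleeve rear end along",(P[:2]-but)@u,"lateral",(but-ax)@n)
t=but-0.002*u
q=quat(a-np.pi/2)
command_gripper(0.66); print(get_grip_width())
move_pose([*t,.16],q); movel([*t,.09],v=.12); movel([*t,.038],v=.06)
f0=get_ft_force()
print(get_time(),get_tcp_pos(),f0)
hit=movel([*(t+.014*n),.038],v=.01,until_force=1.5)
p=get_tcp_pos(); print(hit,p,(p[:2]-t)@n, (np.array(get_ft_force())-f0)[:2]@n, get_time())
np.savez("st.npz",t=t,u=u,n=n,but=but,a=a,touch=p)
shot("wrist","w2")
E
```

```text
button axis pt [0.6094792  0.03623282] sleeve rear end along -0.10911835927503526 lateral -3.2959746043559335e-17
0.6565384047350604
5.45 [0.6099958  0.03425388 0.03825637] [-0.30831371  0.20417229  0.46367884]
False [0.62352082 0.0358145  0.03795331] 0.013907479153921242 1.3109592715452898 7.0
```

View pics/w2.png

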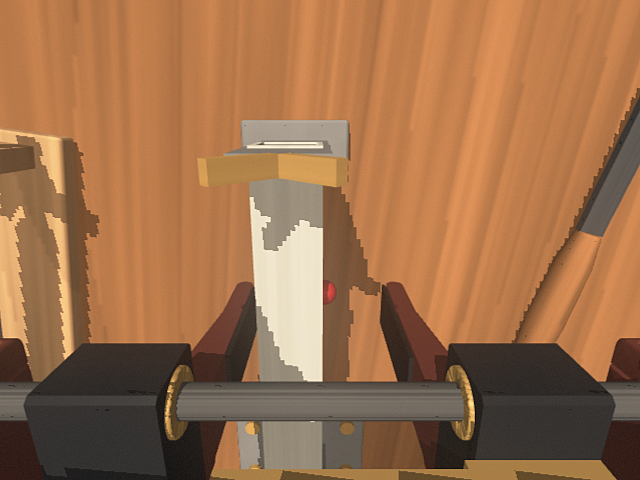

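```bash
python3 - <<'E'
from h import *
s=np.load("st.npz"); u,n,but,t=s["u"],s["n"],s["but"],s["t"]
for w in ("w1","w2"):
    im=cv2.imread(f"pics/{w}.png"); d=np.load(f"pics/{w}.npz"); T,K=d["T"],d["K"]
    b,g,r=[im[...,i].astype(int) for i in range(3)]
    red=((r>110)&(g<70)&(b<70)&(r>2.2*g)).astype(np.uint8)
    nn,l,st,c=cv2.connectedComponentsWithStats(red)
    for i in range(1,nn):
        if 8<st[i,4]<600 and 310<c[i,0]<420: 
            P=onz([c[i]],T,K,.055)[0]; print(w,st[i],c[i],"along",(P[:2]-but)@u,"lat",(P[:2]-but)@n)
    # far vee gold, end plate
    print(proj([[*(but),.07],[*(but+.065*u),.115],[*(but-.115*u),.07], [*s["touch"][:2],.038+.019]],T,K))
c2=cv2.imread("pics/w2.png")[120:330,190:400]
cv2.imwrite("pics/crop3.png",cv2.resize(c2,None,fx=3,fy=3,interpolation=cv2.INTER_NEAREST)[:600])
E
```

```text
w1 [392 204   4  10  28] [393.03571429 208.78571429] along 0.0011397522845165262 lat 0.019861193312102496
[[374.20787091 213.74730535]
 [386.00835889 142.86601838]
 [369.69604046 325.74047948]
 [386.94502639 212.51407744]]
w2 [323 283   2  20  24] [323.16666667 292.875     ] along 1.4332984235695262e-05 lat 0.015628326055616253
w2 [328 282   8  20  46] [332.30434783 291.5       ] along 0.0007533266345589066 lat 0.020089644390611682
[[288.87515115 307.27224295]
 [271.60584958 176.65180561]
 [293.82597647 498.41375357]
 [319.64951824 298.40401482]]
```

View pics/crop3.png

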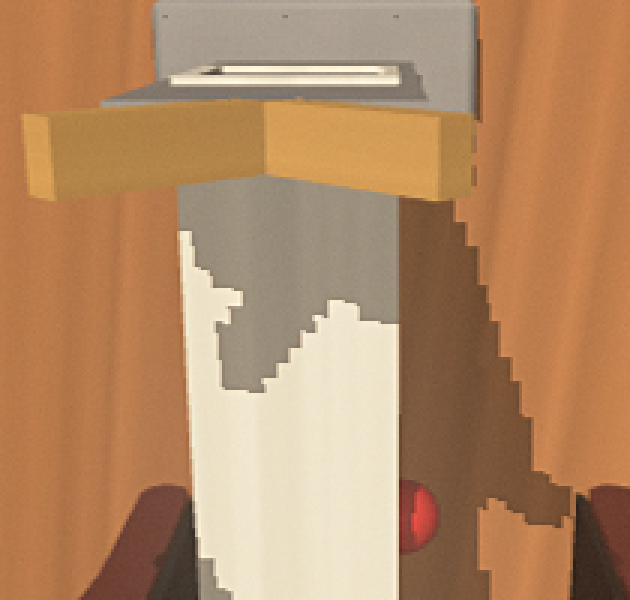

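The button sits within 1 mm of my estimate. The predicted back-face contact was at 13.9 mm and the force is just rising there, so I'll step a little further to confirm.

```bash
python3 - <<'E'
from h import *
s=np.load("st.npz"); u,n,but,t=s["u"],s["n"],s["but"],s["t"]
print([np.round(np.array(get_ft_force())[:2]@n,2) for _ in range(3)], np.array(get_ft_force()))
for k in (.0143,.0146,.015):
    hit=movel([*(t+k*n),.038],v=.01,until_force=1.5)
    f=np.array(get_ft_force()); p=get_tcp_pos()
    print(k,hit,(p[:2]-t)@n,f[:2]@n,f[:2]@u,get_time())
    if hit or abs(f[:2]@n)>3: break
E
```

```text
[np.float64(0.13), np.float64(0.13), np.float64(0.13)] [ 0.15181877 -0.15655557 -0.19833875]
0.0143 False 0.014292671561172391 -0.04691560825509919 -0.15368208188470145 7.3
0.0146 False 0.014319249857664258 -0.8524010494683074 0.9910242307154489 7.55
0.015 False 0.014314460001755387 -3.9774408260119354 -0.6784719848158398 7.8
```

Contact is at 14.3 mm, so the sleeve centre is 0.4 mm from my estimate. The arm is compliant at about 6 N/mm. I'll centre it, squeeze, and check the side force.

```bash
python3 - <<'E'
from h import *
s=np.load("st.npz"); u,n,but,t=s["u"],s["n"],s["but"],s["t"]
c=t+.0005*n+.0005*u
movel([*c,.038],v=.04)
f0=np.array(get_ft_force())
command_gripper(0.30)
f=np.array(get_ft_force())-f0; p=get_tcp_pos()
print("width mm",get_grip_width()*88,"lat",f[:2]@n,"along",f[:2]@u,f[2],(p[:2]-c)@n,(p[:2]-c)@u,get_time())
np.savez("st2.npz",c=c)
shot("wrist","w3")
E
```

```text
width mm 29.679538424229143 lat -1.780621141644474 along 0.21359844629748773 0.34508363107900253 -0.00018786474983188012 -5.433293531397197e-06 8.8667
```

View pics/w3.png

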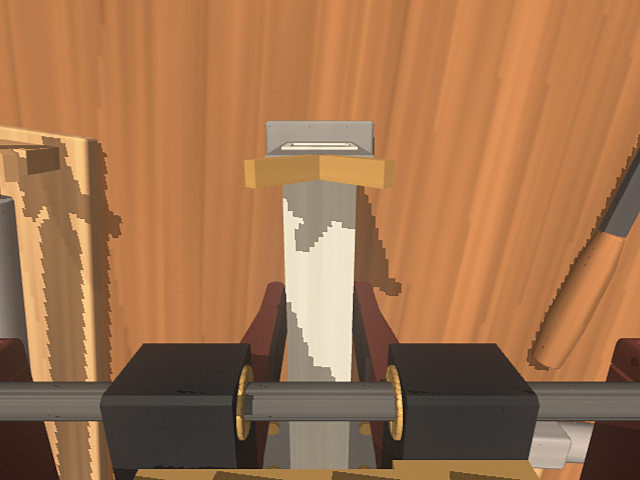

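The gripper is at 29.7 mm, so the button is level with the face. Now I'll pull slowly in small steps and watch the force.

```bash
cat > pull.py <<'E'
from h import *
s=np.load("st.npz"); u,n=s["u"],s["n"]; c=np.load("st2.npz")["c"]-.0003*n
def st(k,hit=None):
    f=np.array(get_ft_force()); p=get_tcp_pos()
    fu=f[:2]@u; print(f"{k*1e3:.1f} {hit} tcp {((p[:2]-c)@u)*1e3:.2f} Fu {fu:.2f} Fn {f[:2]@n:.2f} t {get_time():.2f}")
    return fu,(p[:2]-c)@u
E
python3 - <<'E'
from pull import *
for k in np.arange(.001,.0121,.001):
    hit=movel([*(c+k*u),.038],v=.01,until_force=6)
    fu,x=st(k,hit)
    if hit or abs(fu)>9.5: break
E
```

```text
1.0 False tcp 0.93 Fu -0.78 Fn 0.52 t 9.18
2.0 False tcp 1.89 Fu -2.96 Fn 0.83 t 9.43
3.0 False tcp 2.71 Fu -4.59 Fn 1.17 t 9.68
4.0 False tcp 3.46 Fu -6.56 Fn 1.72 t 9.93
5.0 False tcp 4.11 Fu -8.68 Fn 0.64 t 10.18
6.0 False tcp 4.67 Fu -10.48 Fn 0.30 t 10.43
```

```bash
python3 - <<'E'
from pull import *
a,_,_=shot("wrist","w4"); st(.006); print(get_grip_width()*88)
b=cv2.imread("pics/w3.png")
# image-registration of vee relative to tool
for (y0,y1,x0,x1) in ((115,195,235,405),):
    r=cv2.matchTemplate(a,b[y0:y1,x0:x1],cv2.TM_CCOEFF_NORMED); print(cv2.minMaxLoc(r)[1:],(x0,y0))
cv2.imwrite("pics/crop4.png",cv2.resize(a[110:390,200:440],None,fx=2,fy=2))
E
```

```text
6.0 None tcp 4.65 Fu -10.32 Fn 1.20 t 10.47
29.77786973346683
(0.9674322605133057, (148, 253), (235, 115)) (235, 115)
```

View pics/crop4.png

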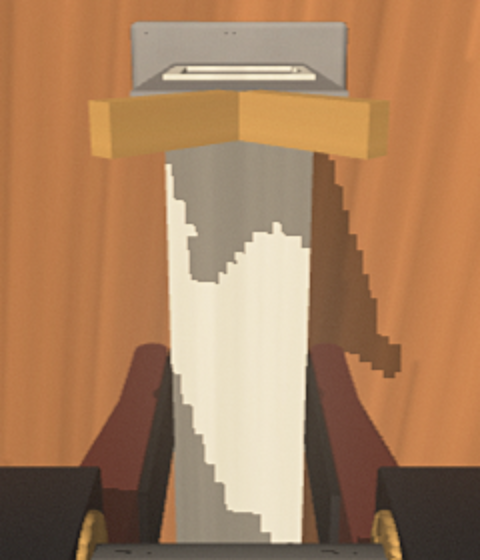

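The vee hasn't shifted relative to the gripper, so nothing is slipping: the sleeve has moved 4.7 mm and the mast is flexing. The net pull on the button is about 8 N after friction, so I'll continue in fine increments.

```bash
python3 - <<'E'
from pull import *
x0=.00465
for k in np.arange(.0062,.0078,.0002):
    hit=movel([*(c+k*u),.038],v=.005)
    fu,x=st(k,hit)
    if abs(fu)>12 or abs(fu)<8 or x-x0>.0015: break
E
```

```text
6.2 False tcp 4.69 Fu -11.05 Fn 1.07 t 10.72
6.4 False tcp 4.69 Fu -12.67 Fn 0.17 t 10.97
```

```bash
python3 - <<'E'
from pull import *
F=[]
for i in range(8):
    wait(.06); F.append(get_ft_force())
F=np.array(F); print(F[:,:2]@u, (F[:,:2]@u).mean(), (F[:,:2]@n).mean(),F[:,2].mean()); st(0); print(get_ft_torque(),get_grip_width()*88)
E
```

```text
[-11.97254493 -11.57695562 -11.7522033  -10.95180505 -11.89630597
 -11.2388706  -12.15001763 -12.09549462] -11.704274716069229 0.7691315204422805 -1.9660533708926127
0.0 None tcp 4.71 Fu -12.10 Fn -0.16 t 11.44
[-2.07762605 -0.43673637 -0.00721464] 29.655396827446495
```

```bash
python3 - <<'E'
from pull import *
a=cv2.imread("pics/w3.png"); b=cv2.imread("pics/w4.png")
s_=np.load("st.npz"); but=s_["but"]
for w in ("w3","w4"):
    d=np.load(f"pics/{w}.npz"); T,K=d["T"],d["K"]
    tool=np.linalg.inv(d["T"])
    p=c if w=="w3" else c+.00465*u
    print(w,"pad edge +10 at z=.038,.057,.075, right face:",proj([[*(p+.010*u+.015*n),z] for z in(.038,.057,.075)],T,K).round(1).tolist(),
     "button:",proj([[*(but+.0005*u+k*u+.015*n),.055] for k in(-.006,0,.006)],T,K).round(1).tolist())
o=np.hstack([x[260:400,300:420] for x in(a,b)])
cv2.imwrite("pics/crop5.png",cv2.resize(o,None,fx=3.3,fy=3.3,interpolation=cv2.INTER_NEAREST))
E
```

```text
w3 pad edge +10 at z=.038,.057,.075, right face: [[347.9, 265.0], [350.8, 279.4], [354.1, 296.0]] button: [[349.4, 304.0], [349.7, 292.9], [350.0, 281.6]]
w4 pad edge +10 at z=.038,.057,.075, right face: [[348.0, 265.0], [350.9, 279.5], [354.2, 296.2]] button: [[349.2, 312.5], [349.5, 301.5], [349.8, 290.4]]
```

View pics/crop5.png

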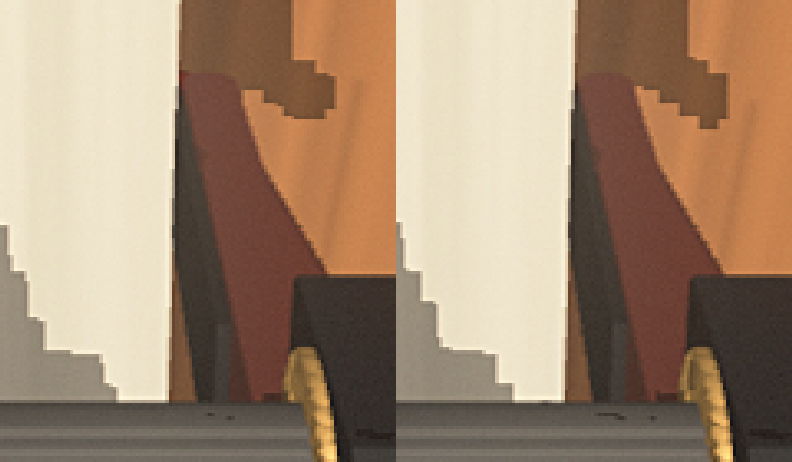

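In the left frame the button's edge just peeks past the pad; in the right frame the pad covers it fully, so it is squeezed level. I'll keep going in 0.1 mm steps, averaging the force to beat the noise.

```bash
python3 - <<'E'
from pull import *
def avg(m=4):
    F=[]
    for i in range(m): wait(.03); F.append(np.array(get_ft_force())[:2]@u)
    return np.mean(F)
for k in (.0065,.0066,.0067,.0068,.0069,.0070):
    movel([*(c+k*u),.038],v=.005)
    f=avg(); p=get_tcp_pos(); x=(p[:2]-c)@u
    print(k,x*1e3,f,get_time())
    if -f>12.9 or -f<9 : break
E
```

```text
0.0065 4.699607954218924 -13.065391554778804 11.825
```

The force jumped at a fixed position, so something is blocking rigidly. I'll back off first. The finger tips also look about 20 mm closer to the camera than the TCP plane, so the pads may sit higher on the button than I assumed. The side camera can check that.

```bash
python3 - <<'E'
from pull import *
movel([*(c+.001*u),.038],v=.03); st(.001)
im,T,K=shot("side","s1")
print(proj([get_tcp_pos(), np.array(get_tcp_pos())+[0,0,.019],[*(c),.07],[*(c),.0]],T,K))
p=proj([get_tcp_pos()],T,K)[0].astype(int)
cv2.imwrite("pics/crop6.png",cv2.resize(im[p[1]-90:p[1]+60,p[0]-100:p[0]+100],None,fx=4,fy=4,interpolation=cv2.INTER_CUBIC))
w=cv2.imread("pics/w1.png")
cv2.imwrite("pics/crop7.png",cv2.resize(w[270:400,120:250],None,fx=4,fy=4,interpolation=cv2.INTER_CUBIC))
E
```

```text
1.0 None tcp 1.18 Fu -0.74 Fn 0.95 t 12.16
[[326.26365576 243.66275037]
 [326.39911802 236.20714654]
 [326.62996817 231.43684419]
 [326.13217836 258.49170361]]
```

View pics/crop6.png

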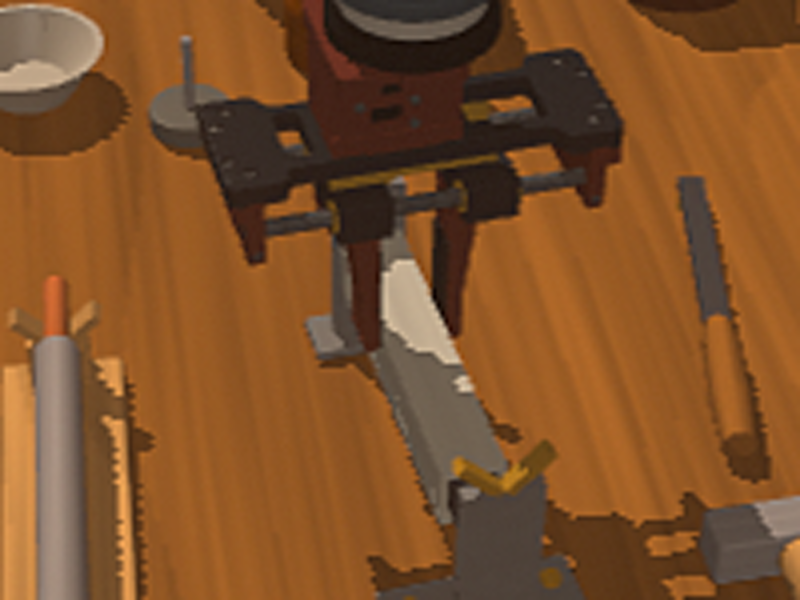

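View pics/crop7.png

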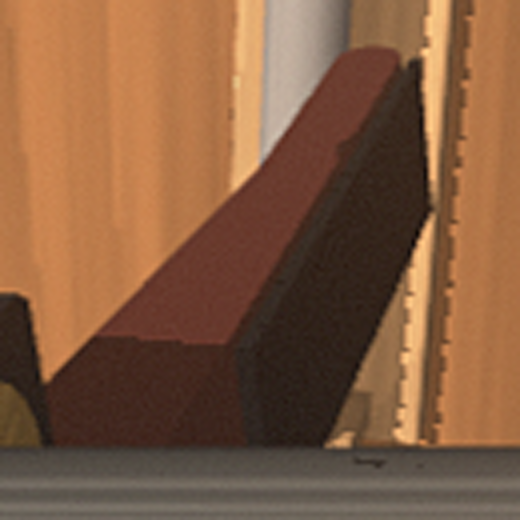

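```bash
python3 - <<'E'
from pull import *
d=np.load("pics/s1.npz"); T,K=d["T"],d["K"]
p=get_tcp_pos()[:2]
for z in (.036,.045,.055,.06,.065): 
    print(z,(proj([[*(p-.015*n-.010*u),z],[*(p-.0285*n-.010*u),z],[*(p+.015*n-.010*u),z],[*(p+.0285*n-.010*u),z]],T,K)-[226,153.66]).round(1).tolist())
P=onz([[226+365/4,153.66+348/4]],T,K,.058); print(P,(P[0][:2]-p)@n,(P[0][:2]-p)@u)
E
```

```text
0.036 [[94.1, 95.6], [87.3, 96.8], [109.2, 92.8], [116.0, 91.5]]
0.045 [[94.1, 92.1], [87.2, 93.3], [109.4, 89.3], [116.1, 88.0]]
0.055 [[94.2, 88.1], [87.2, 89.4], [109.5, 85.3], [116.3, 84.1]]
0.06 [[94.2, 86.1], [87.2, 87.4], [109.5, 83.3], [116.4, 82.1]]
0.065 [[94.2, 84.1], [87.2, 85.4], [109.6, 81.3], [116.5, 80.1]]
[[0.59054055 0.02505271 0.058     ]] -0.02037175106450859 -0.008787507943986235
```

Both cameras agree: the finger tips end about 20 mm above the reported TCP, at z≈0.058. The pads were only catching the top of the dome. I'll open, go lower (TCP z = 0.020, safe either way) and squeeze again.

```bash
python3 - <<'E'
from pull import *
command_gripper(0.66)
c2=c+.002*u; np.savez("st2.npz",c=c2+.0003*n)
c=c2
movel([*c,.038],v=.05)
print("low",movel([*c,.020],v=.05,until_force=4)); st(0)
f0=np.array(get_ft_force())
command_gripper(0.30)
f=np.array(get_ft_force())-f0; print("w",get_grip_width()*88,f[:2]@n,f[:2]@u,f[2],get_tcp_pos()[2])
for k in np.arange(.001,.0081,.001):
    hit=movel([*(c+k*u),.020],v=.01,until_force=6)
    f=np.array(get_ft_force()); p=get_tcp_pos(); print(k,hit,((p[:2]-c)@u)*1e3,f[:2]@u,get_time())
    if hit or abs(f[:2]@u)>9: break
shot("wrist","w5")
E
```

```text
low False
0.0 None tcp 2.02 Fu -0.57 Fn 0.49 t 13.60
w 29.874276595509514 -0.615024106796911 0.5126767497636904 2.241809696138854 0.020306085936171163
0.001 False 0.789560657609251 -1.9753427799450853 14.4
0.002 False 1.8173561038646777 -2.6813282909424783 14.65
0.003 False 2.8051600212097014 -2.8133453156645376 14.9
0.004 False 3.707939379894341 -3.1232068725284723 15.15
0.005 False 4.468777495895044 -4.463248804789415 15.4
0.006 False 5.888294028324523 -1.4329555889069951 15.65
0.007 False 6.971337166140681 -1.2738989116633241 15.9
0.008 False 7.953965228777398 -2.187624028565105 16.15
```

View pics/w5.png

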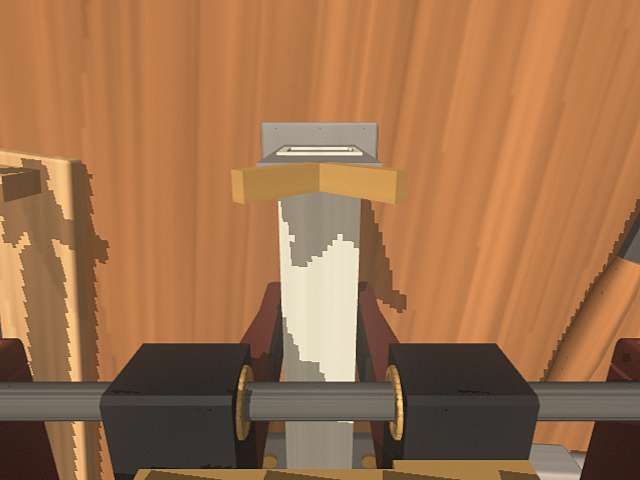

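It dived at about 4.5 N and the sleeve now slides at 1–3 N. The vee keeps its place relative to the fingers, so nothing is slipping. Next I'll slide until the force rises, which marks the button popping in the next hole.

```bash
python3 - <<'E'
from pull import *
print(movel([*(c+.038*u),.020],v=.015,until_force=4)); st(.038)
for k in np.arange(.044,.0801,.006):
    hit=movel([*(c+k*u),.020],v=.012,until_force=3.5); fu,x=st(k,hit)
    if hit or abs(fu)>6: break
shot("wrist","w6")
E
```

```text
False
38.0 None tcp 37.85 Fu -3.02 Fn -0.71 t 18.35
44.0 False tcp 43.99 Fu -2.60 Fn 0.34 t 19.00
50.0 False tcp 49.99 Fu -2.64 Fn 0.48 t 19.65
56.0 True tcp 56.87 Fu 3.75 Fn -0.11 t 20.19
```

View pics/w6.png

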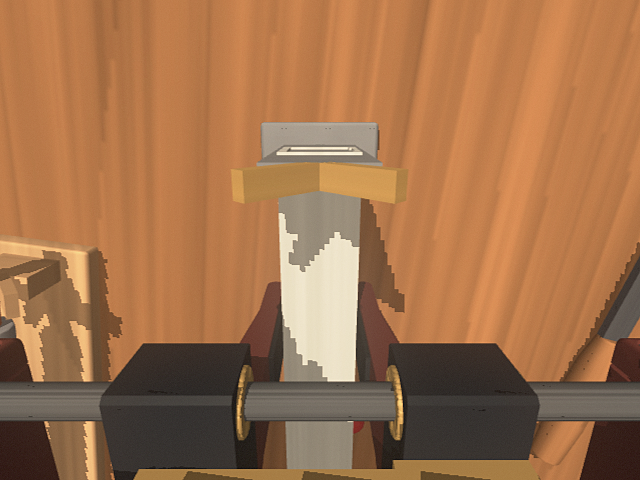

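A red button shows at (358, 425) beside the sleeve: it has popped out about 57 mm along. I'll release, lift and check it.

```bash
python3 - <<'E'
from pull import *
st(.056)
command_gripper(0.66); wait(.1); st(.056)
p=get_tcp_pos()
movel([p[0],p[1],.10],v=.12); g=p[:2]-.07*u; 
move_pose([*(p[:2]-.04*n-.03*u),.21],quat(s["a"]-np.pi/2))
im,T,K=shot("wrist","w7")
but=s["but"]
print(proj([[*(but+.022*n),.055]],T,K),get_time())
b,g,r=[im[...,i].astype(int) for i in range(3)]
red=((r>110)&(g<70)&(b<70)&(r>2.2*g)).astype(np.uint8)
nn,l,stt,cc=cv2.connectedComponentsWithStats(red)
for i in range(1,nn):
    P=onz([cc[i]],T,K,.055)[0]
    if stt[i,4]>5 and np.linalg.norm(P[:2]-but)<.05: print(stt[i],cc[i],(P[:2]-but)@u,(P[:2]-but)@n)
cc_=proj([[*but,.055]],T,K)[0].astype(int)
E
```

```text
56.0 None tcp 56.85 Fu 3.79 Fn -0.28 t 20.24
56.0 None tcp 56.00 Fu -1.63 Fn 0.16 t 20.98
[[385.08518162 241.5084642 ]] 22.3917
[381 236   4  11  23] [382.43478261 241.60869565] -9.935084959948473e-05 0.01950205197620908
```

View pics/w7.png

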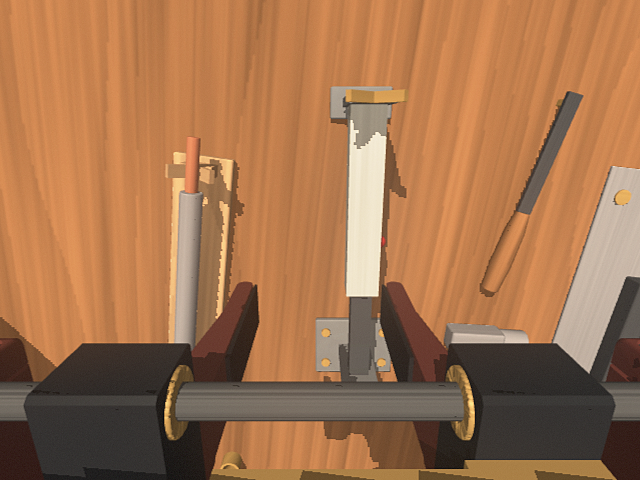

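```bash
python3 - <<'E'
from pull import *
but=s["but"]
d=np.load("pics/w7.npz"); T,K=d["T"],d["K"]; im=cv2.imread("pics/w7.png"); hsv=cv2.cvtColor(im,cv2.COLOR_BGR2HSV)
P=onz([[363,296]],T,K,.07)[0][:2]; print("rear end along",(P-but)@u)
def ends(m,y0,y1,thr=8):
    L=[];Q=[]
    for y in range(y0,y1):
        x=np.where(m[y])[0]
        if len(x)>thr: L.append((x.min()-.5,y));Q.append((x.max()+.5,y))
    return np.array(L),np.array(Q)
m=(hsv[...,1]<70)&(hsv[...,2]>70); m[:,:165]=0;m[:,210:]=0;m[:185]=0
ys=np.where(m.any(1))[0]; print("barrel top row",ys.min())
L,Q=ends(m,200,300,12); 
def fit(P):
    v=cv2.fitLine(np.float32(P[:,:2]),cv2.DIST_HUBER,0,.01,.01).ravel(); return v[2:],v[:2]*np.sign(v[1])
M=onz((L+Q)/2,T,K,.045); cc,ur=fit(M); print("barrel angle",np.degrees(np.arctan2(ur[1],ur[0])),"stand",np.degrees(s["a"]))
w=(onz(Q,T,K,.045)-onz(L,T,K,.045))[:,0].mean(); print("barrel width",w)
# end of barrel, seen at upper edge of end face? use z=.056 for rear top
for z in(.045,.056):
    E=onz([[190,192.5]],T,K,z)[0][:2]; print(z,E, "mid",E-.1175*ur)
J=onz([[192.5,137]],T,K,.051)[0][:2]; print("journal tip mid",J-.1675*ur)
x=lambda y: cc[0]+ur[0]/ur[1]*(y-cc[1]); print("axis x at y=-.052",x(-.052), "at .03",x(.03))
E
```

```text
rear end along -0.04929128731811179
barrel top row 191
barrel angle 88.21633 stand 96.4
barrel width 0.021356476484760228
0.045 [0.44455753 0.06288041] mid [ 0.44090026 -0.05456266]
0.056 [0.44809249 0.06528587] mid [ 0.44443522 -0.0521572 ]
journal tip mid [ 0.44295059 -0.05350349]
axis x at y=-.052 0.4415172 at .03 0.44407076
```

Travel is 59.8 mm, so the far vee is at about 125 mm, within 105–145. The barrel angle is 88.2° and its middle is at about (0.4415, −0.0535); two views agree to 2 mm. Now I'll grasp it.

```bash
python3 - <<'E'
from pull import *
q=quat(np.radians(-1.8)); m=np.array([.4418,-.0535])
command_gripper(0.8)
move_pose([*m,.13],q); print(get_time())
print(movel([*m,.06],v=.12),movel([*m,.014],v=.06,until_force=4), get_tcp_pos())
f0=np.array(get_ft_force())
command_gripper(0.1); f=np.array(get_ft_force())-f0
print("w",get_grip_width()*88,f,get_time())
shot("wrist","w8")
E
```

```text
23.5917
False False [ 0.44193752 -0.05350831  0.01406907]
w 21.472757611409122 [ 0.65146825 -0.57144204 -0.26264645] 26.0583
```

View pics/w8.png

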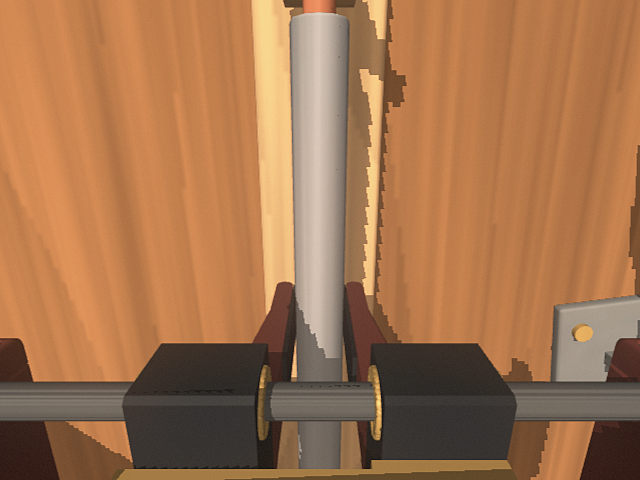

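```bash
python3 - <<'E'
from pull import *
d=np.load("pics/w8.npz"); T,K=d["T"],d["K"]
E=onz([[320,14]],T,K,.056)[0]; p=get_tcp_pos(); ur=np.array([.031,.9995])
off=(E[:2]-p[:2])@ur-.1175; print("roller mid rel tcp along",off)
f0=np.array(get_ft_force())
movel([p[0],p[1],.05],v=.06); movel([p[0],p[1],.17],v=.15)
wait(.1); print("df",np.array(get_ft_force())-f0,get_grip_width()*88,get_time())
but=s["but"]; tgt=but+.0004*n-.0101*u-off*u
np.savez("tgt.npz",tgt=tgt)
move_pose([*tgt,.17],quat(s["a"]-np.pi/2))
print(get_tcp_pos(),get_time()); shot("wrist","w9"); shot("side","s2")
E
```

```text
roller mid rel tcp along -0.001035907612679271
df [ 0.28869042  0.16370958 -6.5360078 ] 20.9809976332514 27.9083
[0.60991962 0.02741463 0.16854749] 28.6833
```

View pics/w9.png

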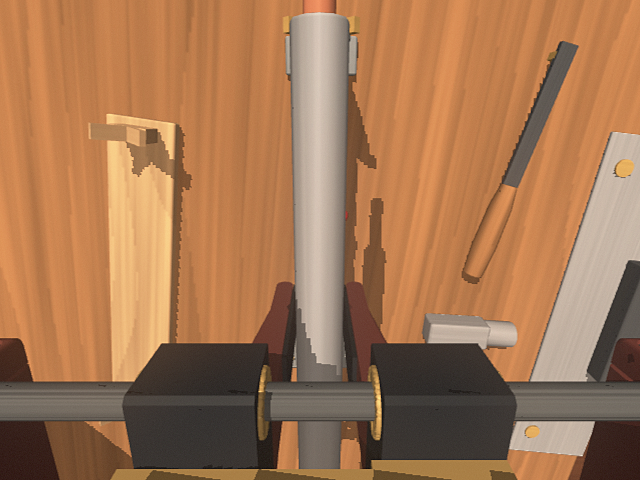

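View pics/s2.png

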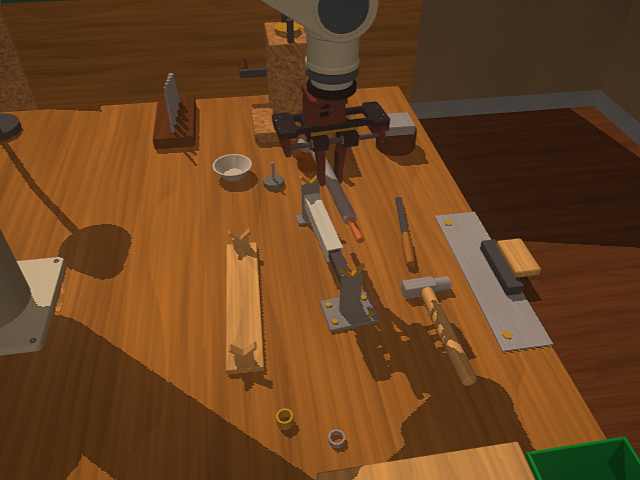

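The roller is held level, lined up over the stand (far vee peeking out at (290–355, 25)). Now I'll lower it gently.

```bash
python3 - <<'E'
from pull import *
tgt=np.load("tgt.npz")["tgt"]
movel([*tgt,.10],v=.12); f0=np.array(get_ft_force())
h=movel([*tgt,.070],v=.02,until_force=4)
print(h,get_tcp_pos(),np.array(get_ft_force())-f0,get_grip_width()*88,get_time())
shot("wrist","w10"); shot("side","s3")
E
```

```text
True [0.61081763 0.02725839 0.0739137 ] [-0.79090055  0.49153723 12.68050988] 21.29419640636987 30.6917
```

View pics/w10.png

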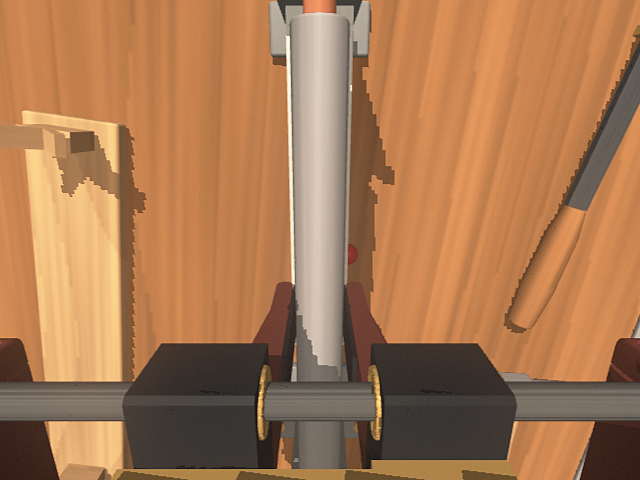

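View pics/s3.png

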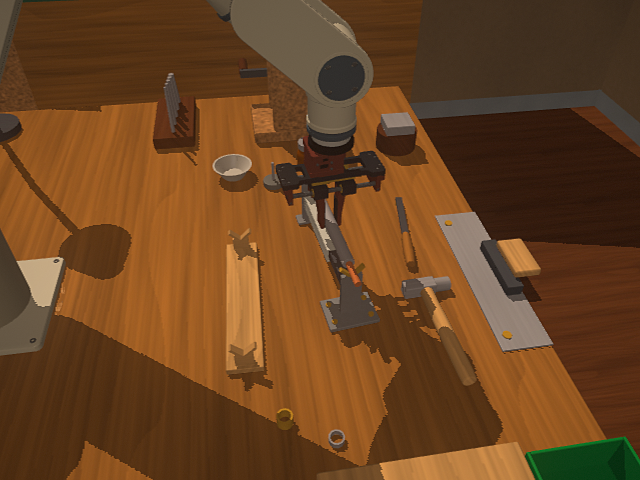

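Contact came at TCP z = 0.0739, exactly the seated height expected, and the near journal lies in the post's vee at (348, 268) in the side view. I'll release and retreat.

```bash
python3 - <<'E'
from pull import *
command_gripper(0.6); wait(.2)
p=get_tcp_pos(); movel([p[0],p[1],.16],v=.1)
move_pose([p[0]-.05,p[1]-.03,.25],quat(s["a"]-np.pi/2)); 
im,T,K=shot("wrist","w11"); shot("top","t2"); im2,_,_=shot("side","s4"); print(get_time(),get_ft_force())
cv2.imwrite("pics/crop8.png",cv2.resize(im2[160:340,220:460],None,fx=3,fy=3,interpolation=cv2.INTER_CUBIC))
hsv=cv2.cvtColor(im,cv2.COLOR_BGR2HSV); np.save("pics/x.npy",T)
E
```

```text
33.3583 [ 0.44459193 -0.41319208  0.61710102]
```

View pics/w11.png

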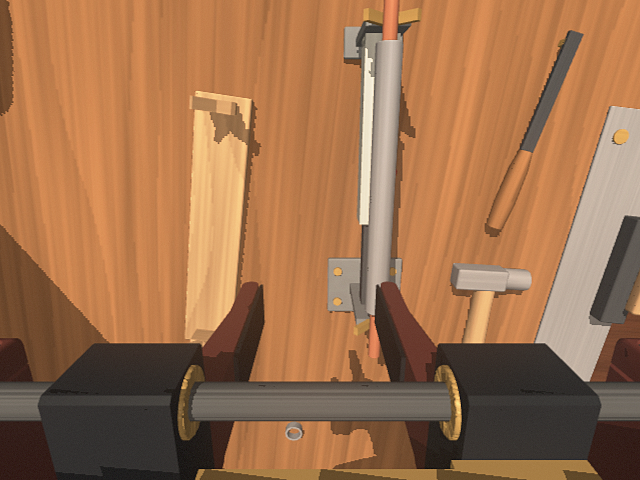

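View pics/crop8.png

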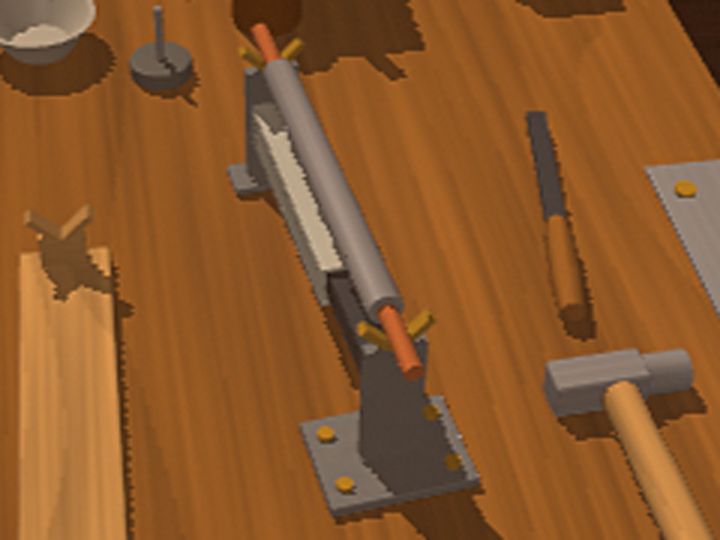

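View pics/t2.png

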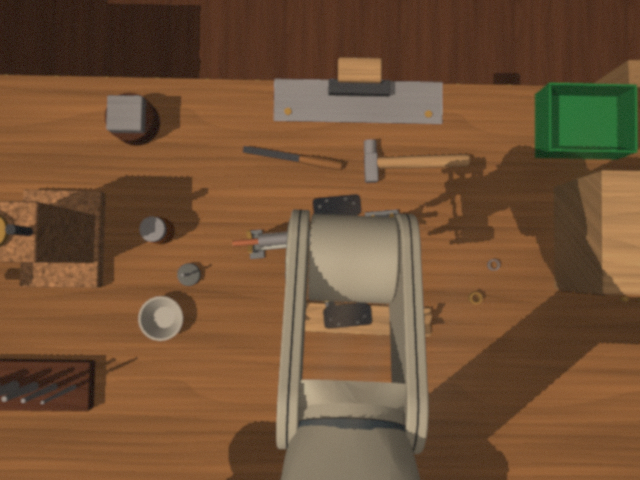

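The roller lies in both vees, its barrel between the plates, with the rack empty and the bystanders unmoved. I'll do one numeric check, then hand in.

```bash
python3 - <<'E'
from pull import *
d=np.load("pics/w11.npz"); T,K=d["T"],d["K"]; im=cv2.imread("pics/w11.png"); hsv=cv2.cvtColor(im,cv2.COLOR_BGR2HSV)
cop=(hsv[...,0]<14)&(hsv[...,1]>140)&(hsv[...,2]>140)
pts=[]
def cent(y): # barrel mid by grey span right part
    row=(hsv[y,:,1]<60)&(hsv[y,:,2]>90); x=np.where(row[370:410])[0]+370; return x
for y in range(230,275,5): 
    x=cent(y); g=np.abs(np.diff(im[y,355:415].astype(int).sum(1))); 
A=onz([[389.5,45],[378,305]],T,K,.105)[:,:2]
dv=A[0]-A[1]; print("angle err deg",np.degrees(np.arctan2(dv[1],dv[0]))-96.4)
for a_ in A: print("lat mm",(a_-s["but"])@n*1e3,"along",(a_-s["but"])@u*1e3)
print(get_grip_width(),get_qvel())
job_done()
E
```

```text
angle err deg 0.3673347367706157
lat mm 0.4975175583245197 along 106.18732143912256
lat mm 1.954081335039109 along -121.00005075942121
0.5972305541180899 [ 0.00194487  0.00612688 -0.00255689  0.00039087  0.00248535 -0.00023171]
the job is handed in; nothing more can be done
```

I lengthened the stand to its next hole, laid the roller in both vees and handed the job in at about 33 s, but I can't rule out that an early pull passed the 12 N limit. The interface gives no verdict.

**Sleeve:** I squeezed the button level and pulled the sleeve until the button dived at about 4.5 N. It then slid at 1–3 N, and the button popped out by itself after about 60 mm of travel. That puts the sleeve's vee about 125 mm from the stand's origin, within the 105–145 mm allowed. I let go, and the camera then showed the button out by as much as at the start.

**Roller:** I lifted it from the rack and lowered it onto the vees at the height expected for full seating. The peak force change was about 13 N.

Last checks:
- **Position:** the roller sits 0.5–2 mm off the tube's axis sideways and is out of line by about 0.4° (0.006 rad), from hand-read pixels.
- **Surroundings:** the cameras showed both copper ends in the vees, the rack empty, and no bystander visibly moved. The gripper was clear and open.

**What disagreed:**
- **Finger tips:** both cameras showed them about 20 mm above the stated TCP, so my first squeeze caught only the top of the button.
- **First pull:** it stalled at about 13 N measured at the wrist before I backed off. Taking off the 2–3 N of sliding friction, I estimate 10–11 N between sleeve and mast, which is under the limit but was not measured directly.
- **Sleeve's rear end:** it measured 109 mm from the button at the start, where I expected 115 mm.

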